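# Dip the gear case of the dough kneader and hold the dipstick level for reading

### The job

Check the oil in the kneader's drive unit: take the dipstick from its rest, slide it down the slanting guide tube until its collar stops against the tube's mouth, keep it there for a moment, then draw it all the way out. Finish while holding it in the gripper, still and level, with its tip over the shallow white tray, about 15 cm above the bench, so that the tip can be read. Do not put it down or let go, and leave the bowl, the jar and the spanner where they are.

Things in the scene. Friction and masses are not known exactly. Their poses are not given: they have to be found in the camera images.
- dipstick_grip (a point): Centre of the dipstick's black bar handle: 80 mm long (x -40 to +40), 16 wide (y), 20 high (z). One rigid piece of about 150 g, centre of mass near its collar. +x runs along it from tip to handle, z is up as it lies. It starts level in its rest, axis 75 mm above the bench, tip towards the robot, both sides of the handle free.
- dipstick_collar (a point): Centre of the rod-side face of the dipstick's steel collar (disc 36 mm across, 8 mm thick, x -48 to -40 mm), the face that meets the tube's mouth: 48 mm from the handle's centre, 110 mm from the tip. Axes as for the handle.
- dipstick_tip (a point): Rounded end of the dipstick's straight steel rod (8 mm thick, 110 mm long beyond the collar, dark rings near the end), on the axis, 158 mm from the handle's centre. Axes as for the handle.
- guide_tube: Fixed slanting steel tube on the drive unit's far face. Origin: centre of its mouth, 150 mm above the bench. z points out of the mouth along the tube, 40 degrees above level, away from the robot; the rod goes in along -z. Bore 16 mm, flared over the last 12 mm to 24 mm inside, 30 mm outside. 70 mm stand out of the hollow gear case: the whole 110 mm rod goes in.
- drive_unit: Fixed grey gear case 110 (x) x 120 mm, 145 mm high, on a 150 x 150 mm foot; motor 102 mm thick on its +y side out to y = 155 mm, shaft stub on its -y side to y = -100 mm. Origin: on the bench, straight below the guide tube's mouth (at z = 150 mm); the case spans x = -168 to -50 mm, and its far face carries the tube, which rises towards +x.
- rest: Fixed aluminium rest: base plate 200 (x) x 60 mm and two notched posts, at x = -80 mm (85 mm high, under the rod) and x = +83 mm (74 mm high, under the handle's far end). The handle's centre lies over x = +50 mm; the dipstick lifts straight up out. Origin: centre of the underside, on the bench.
- tray: Fixed shallow white tray 150 (x) x 130 (y) mm, 18 mm high. Origin: centre of the underside, on the bench. It may be to the left or the right of the drive unit, the rest being on the other side.
- bowl: Small loose steel bowl, 110 mm across, 45 mm high; origin under its centre. Not to be disturbed.
- jar: Loose glass jar with steel cap, 64 mm across, 110 mm high; origin under its centre. Not to be disturbed.
- spanner: Loose spanner 170 mm long lying on the bench. Not to be disturbed.
Things that resemble listed ones, but are neither listed nor needed, are in the scene too. What is meant by the tray is not black or purple, and is the larger of those in its own colour.

How it is judged:
By the outcome, as a careful person would: the job done as asked, in the order asked, and still so for the second after the job is handed in, while the arm keeps its last pose, push and grip.
It also fails if it takes over 51 s, if anything falls off the work surface, if the arm or the gripper's body presses on something with over 40 N, if the wrist force passes 120 N, or if a joint passes its speed limit or range.

### The arm

A 6-joint arm with a two-finger parallel gripper is mounted at the origin on the work surface. World frame = base frame: x ahead of the robot, y to its left, z up, the work surface at z = 0. Lengths are in m, angles in degrees, forces in N, time in s.
With the tool pointing down it reaches from about 0.325 to 0.85 m from the base axis. Payload 15.5 kg.
Tool frame: the origin (TCP) lies midway between the tips of the shut fingers; the grasp point (between the pads) lies 19 mm behind it; z points along the fingers, y is the line along which they close (so a half turn about z gives the same grasp; the last joint's range is limited). The gripper opens to 91 mm and grips with 3 to 60 N. Pads are 32 mm wide; open, the fingers measure 118 mm over their backs; the gripper's body (76 mm by 178 mm) begins 60 mm behind the grasp point.
Start: joints at [-77.664, 28.281, 77.091, -0, 74.628, -5.472], TCP at [0.191, -0.595, 0.214] pointing down, gripper open.
Joint ranges: [-166.48, 166.48], [-47.26, 123.95], [12.59, 153.08], [-70.14, 250.14], [6.76, 159.57], [-176.63, 176.63]. Speed limits (degrees/s): [108.29, 108.29, 147.25, 172.46, 172.46, 172.46].

### API

Orientations are given as a 3x3 rotation matrix whose columns are the frame's x, y, z axes.
In Python, from bench import ctrl gives the robot as it stands. The module is installed in compiled form; this text tells all that it offers. Calls block until the motion is done:
- ctrl.goto(position, orientation): joint-space move of the TCP to a pose.
- ctrl.move_l(position, vel=0.15, ori=None, contact_N=None): straight line of the TCP; ori=None keeps the orientation; vel is the mean speed in m/s. With contact_N (N) it stops when the force on the tool has changed by that much, and returns True; else False.
- ctrl.movej(angles): joint-space move.
- ctrl.command_gripper(opening): opening from 0.0 (shut) to 1.0 (fully open); the grip force is fixed at half the most; returns when the fingers have stopped.
- ctrl.sleep(seconds).
- ctrl.ik(position, orientation): joint angles nearest the present ones, or None.
- ctrl.read_camera(name): name is "scene" or "top" or "wrist"; returns the picture (400x640x3 uint8, blue, green, red); there is no depth.
- ctrl.camera_params(name): a dict with "fx", "fy", "cx", "cy" (pixels), "D" ([k1, k2, p1, p2, k3] as OpenCV has them; the pictures are not rectified), "pose" (4x4, takes a point from camera to world coordinates); the wrist camera has in their place "T_tool_cam" (4x4, takes a point from camera to tool coordinates, whose origin is the TCP and whose axes are the flange's). Camera axes: x right, y up, looking along -z (the intrinsics and any distortion apply to the point x, -y, -z); pixel columns grow to the right and rows downward; lengths in m; the calibration is good to about 2 mm. A picture is of the moment at which its call begins: read the wrist's pose just before it. camera_params takes no time and is no camera call.
A pose or a line that the arm cannot do raises ctrl.MotionError and nothing moves.
- ctrl.sign_off(): hands the job in; it is judged then, once.
Readings, each from a call of its own:
- ctrl.current_t(): time.
- ctrl.current_q(): joint angles.
- ctrl.current_dq(): joint speeds.
- ctrl.current_effort(): joint torques, N m.
- ctrl.current_tool_pos(): TCP position.
- ctrl.current_eef_rot(): TCP orientation.
- ctrl.current_contact_force(): force on the tool from outside, world axes, zero at the start.
- ctrl.current_wrist_torque(): the same for the moment, N m.
- ctrl.current_grip_width(): opening from 0.0 (shut) to 1.0 (fully open).
- ctrl.current_grasp_force(): force on a finger pad.
Only numpy, scipy, OpenCV 4.12 (cv2) and the standard library are available. Lean on these libraries where they do the work, as an engineer would, in place of code of your own. Each camera call takes 0.05 s, during which the arm holds its last target. There are 200 camera calls.

## Working session

There is one attempt and no reset: what is moved stays moved. The work goes in short steps, each a Python script; the robot and the scene stay as the last script left them, time stands still between calls to the robot, and variables do not carry over. Pictures are saved under pics/ and viewed, at most 10 in all, crops included, and the job is handed in when it is done.

```bash
mkdir -p pics
python3 - <<'E'
from bench import ctrl
import cv2,numpy as np
np.set_printoptions(precision=4,suppress=True)
for n in("top","scene"):
    cv2.imwrite(f"pics/{n}0.png",ctrl.read_camera(n))
    print(n,ctrl.camera_params(n))
print(ctrl.camera_params("wrist"),ctrl.current_t())
print(ctrl.current_eef_rot())
E
```

```text
top {'fx': 458.1199501397928, 'fy': 458.1199501397928, 'cx': 318.9149206830131, 'cy': 201.05361644270135, 'D': array([-0.0841,  0.    ,  0.    ,  0.    ,  0.    ]), 'pose': array([[ 0.0271,  0.9873, -0.1565,  0.3621],
       [-0.9991,  0.0321,  0.0292,  0.1207],
       [ 0.0339,  0.1555,  0.9872,  1.3084],
       [ 0.    ,  0.    ,  0.    ,  1.    ]])}
scene {'fx': 409.5791829737906, 'fy': 409.5791829737906, 'cx': 325.12052001880886, 'cy': 197.48985473525886, 'D': array([0.0279, 0.    , 0.    , 0.    , 0.    ]), 'pose': array([[ 0.6759, -0.4232,  0.6034,  1.2153],
       [ 0.7366,  0.413 , -0.5356, -0.5033],
       [-0.0225,  0.8065,  0.5908,  0.7781],
       [ 0.    ,  0.    ,  0.    ,  1.    ]])}
{'fx': 295.0595611989578, 'fy': 295.0595611989578, 'cx': 316.27148139322094, 'cy': 200.10959047848922, 'D': array([0.0142, 0.    , 0.    , 0.    , 0.    ]), 'T_tool_cam': array([[-0.0005,  0.9591,  0.2829,  0.0799],
       [ 1.    ,  0.0005,  0.0001, -0.0008],
       [-0.    ,  0.2829, -0.9591, -0.171 ],
       [ 0.    ,  0.    ,  0.    ,  1.    ]])} 0.1
[[ 0.9521  0.3058 -0.0002]
 [ 0.3058 -0.9521  0.0011]
 [ 0.0001 -0.0011 -1.    ]]
```

View pics/top0.png

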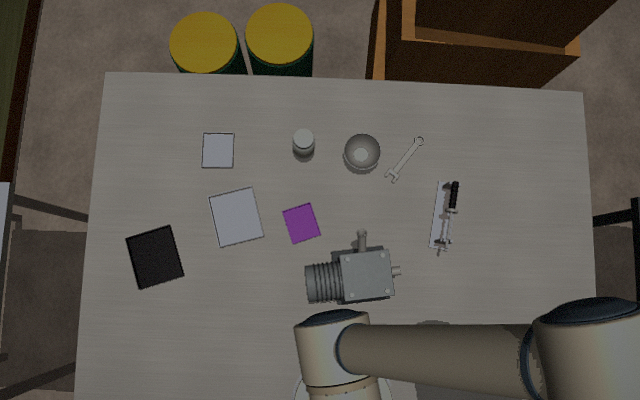

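View pics/scene0.png

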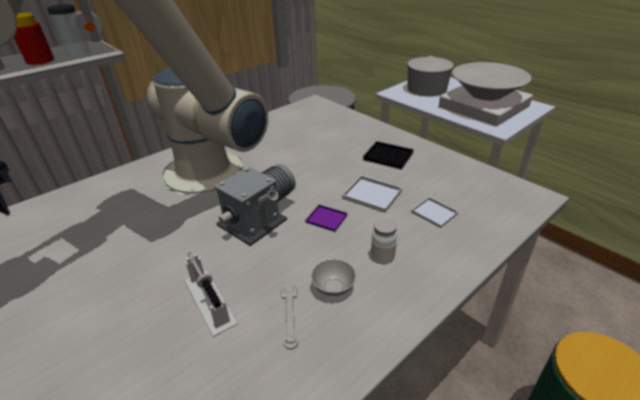

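Top view: the mouth of the guide tube is near (362,233), the dipstick's black handle near (454,195) with its tip near (440,252), and the large white tray near (237,216). In the scene view the handle is near (209,290) and the tray near (372,193). Next I'll write a ray helper and get rough positions.

```bash
cat > h.py <<'E'
from bench import ctrl
import cv2,numpy as np
np.set_printoptions(precision=4,suppress=True)
def campose(n):
    p=ctrl.camera_params(n)
    if "pose" in p: return p,np.array(p["pose"])
    T=np.eye(4);T[:3,:3]=ctrl.current_eef_rot();T[:3,3]=ctrl.current_tool_pos()
    return p,T@np.array(p["T_tool_cam"])
def K(p): return np.array([[p["fx"],0,p["cx"]],[0,p["fy"],p["cy"]],[0,0,1.]])
def ray(n,uv,cp=None):
    p,T=cp or campose(n)
    a=cv2.undistortPoints(np.array([[uv]],float),K(p),np.array(p["D"]))[0,0]
    d=T[:3,:3]@np.array([a[0],-a[1],-1.]); return T[:3,3],d/np.linalg.norm(d)
def onz(n,uv,z,cp=None):
    o,d=ray(n,uv,cp); return o+d*(z-o[2])/d[2]
def proj(n,P,cp=None):
    p,T=cp or campose(n)
    X=(np.atleast_2d(P)-T[:3,3])@T[:3,:3]*[1,-1,-1]
    return cv2.projectPoints(X,np.zeros(3),np.zeros(3),K(p),np.array(p["D"]))[0][:,0]
def meet(rays):
    A=sum(np.eye(3)-np.outer(d,d) for o,d in rays)
    b=sum((np.eye(3)-np.outer(d,d))@o for o,d in rays); return np.linalg.solve(A,b)
E
python3 - <<'E'
from h import *
im=cv2.imread("pics/top0.png"); sc=cv2.imread("pics/scene0.png")
g=im[175:265,420:475]; 
def blob(im,m,x0,y0,x1,y1):
    k=np.zeros(im.shape[:2],np.uint8);k[y0:y1,x0:x1]=m[y0:y1,x0:x1]
    c=max(cv2.findContours(k,0,1)[0],key=cv2.contourArea);return cv2.minAreaRect(c)
dark=(im.max(2)<45).astype(np.uint8)
r=blob(im,dark,440,175,470,220);print("handle top",r,onz("top",r[0],.085))
r=blob(sc,(sc.max(2)<45).astype(np.uint8),190,265,235,315);print("handle scene",r)
hsv=cv2.cvtColor(im,cv2.COLOR_BGR2HSV);print(im[216,237],im[150,218],im[190,300-20])
w=((im[:,:,0].astype(int)-im[:,:,2])>8).astype(np.uint8)
r=blob(im,w,200,180,275,255);print("tray",r,[onz("top",q,.018) for q in cv2.boxPoints(r)],onz("top",r[0],.018))
print("mouth",onz("top",(362,233),.15),"tip",onz("top",(440,252),.075))
print("bowl",onz("top",(361,152),.04),"jar",onz("top",(303,136),.11))
a=cv2.resize(im[170:270,420:480],None,fx=6,fy=6,interpolation=2);b=cv2.resize(im[210:310,300:410],None,fx=4,fy=6,interpolation=2)
b=cv2.resize(im[220:320,300:400],None,fx=4,fy=6,interpolation=2)
cv2.imwrite("pics/crop1.png",np.hstack([a,b])[:600,:800])
E
```

```text
handle top ((453.2660827636719, 194.22018432617188), (24.903484344482422, 15.516786575317383), 73.3007583618164) [ 0.5871 -0.2857  0.085 ]
handle scene ((210.31515502929688, 293.1118469238281), (29.96636962890625, 8.03975772857666), 64.53665161132812)
[139 132 130] [138 131 130] [115 121 125]
tray ((236.9405059814453, 214.56094360351562), (60.19320297241211, 34.32535934448242), 17.744672775268555) [array([0.4969, 0.4082, 0.018 ]), array([0.5915, 0.3845, 0.018 ]), array([0.544 , 0.2186, 0.018 ]), array([0.4503, 0.2439, 0.018 ])] [0.5204 0.3135 0.018 ]
mouth [ 0.467  -0.0254  0.15  ] tip [ 0.4279 -0.2494  0.075 ]
bowl [ 0.7093 -0.0336  0.04  ] jar [0.7292 0.1333 0.11  ]
```

View pics/crop1.png

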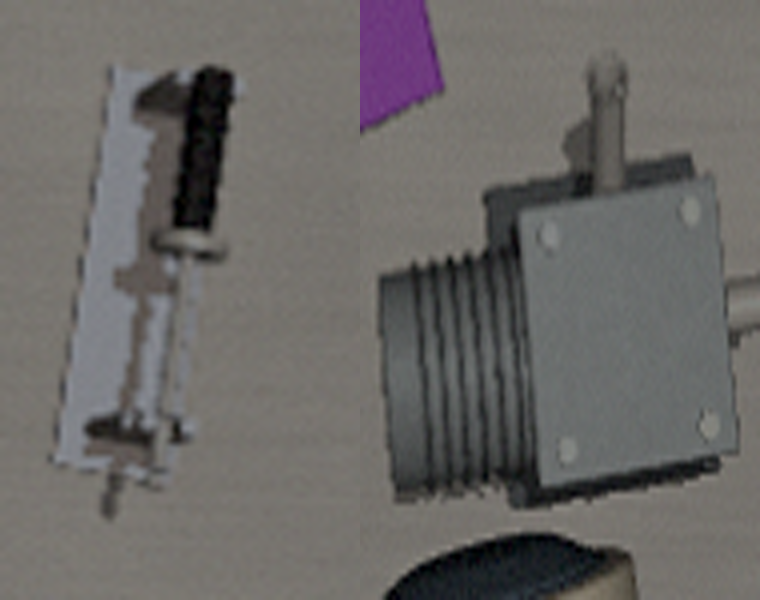

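The crop shows the handle axis running from about (454.7,182) to (451.7,208) in full-frame pixels, with the collar at (451.7,211). The case-top corners are at (340,255), (388,250), (394.5,296) and (346,301), and the tube mouth is at about (361,231). Now I'll work out the yaws and look from close up with the wrist camera.

Run:
```python
from h import *
a=onz("top",(454.9,182),.085);b=onz("top",(451.9,208.3),.085)
d=a-b;print("handle",(a+b)/2,np.linalg.norm(d),np.degrees(np.arctan2(d[1],d[0])))
yaw=np.arctan2(d[1],d[0])
C=np.array([onz("top",q,.145) for q in [(340,255),(388,250),(394.5,295.8),(346.2,301.2)]])
print(C, [np.linalg.norm(C[i]-C[i-1]) for i in range(4)])
e=(C[0]-C[3]+C[1]-C[2]);y2=np.arctan2(e[1],e[0]);print("unit yaw",np.degrees(y2),"mouth",C.mean(0)[:2]+.109*np.array([np.cos(y2),np.sin(y2)]))
c,s=np.cos(yaw),np.sin(yaw)
R=np.array([[c,s,0],[s,-c,0],[0,0,-1.]])
h=(a+b)/2; p=h-np.array([c,s,0])*.04; p[2]=.25
ctrl.goto(p,R)
cp=campose("wrist");im=ctrl.read_camera("wrist");cv2.imwrite("pics/w1.png",im)
np.save("w1.npy",cp[1]);print(ctrl.current_t(),ctrl.current_tool_pos())
# preview of insertion reach
m=np.array([.467,-.025,.15]);y=y2
def Rin(y,t):
    x=np.array([np.cos(y)*np.cos(t),np.sin(y)*np.cos(t),np.sin(t)]);yy=np.array([np.sin(y),-np.cos(y),0]);return np.stack([x,yy,np.cross(x,yy)],1)
Ri=Rin(y2,np.radians(40))
for k in(.038,.17,.2):
    q=m+Ri[:,0]*k+Ri[:,2]*.019;print(k,ctrl.ik(q,Ri))
```

```text
handle [ 0.5847 -0.2861  0.085 ] 0.07464856104286999 -7.66773596723276
[[ 0.4099  0.0291  0.145 ]
 [ 0.4259 -0.0933  0.145 ]
 [ 0.3111 -0.1107  0.145 ]
 [ 0.2951  0.0111  0.145 ]] [np.float64(0.11623111396131497), np.float64(0.12347822504995831), np.float64(0.1161120592554909), np.float64(0.12288961615041653)]
unit yaw 8.765724306839012 mouth [ 0.4682 -0.0243]
1.8833 [ 0.5446 -0.2816  0.2499]
0.038 [-22.5384  18.7485 131.1609 105.2615  20.2543 -41.1939]
0.17 [-14.523   13.5675 112.5617  43.2016  21.7918  30.6623]
0.2 [-13.2307  13.4703 108.3428  35.5598  24.4555  39.7522]
```

View pics/w1.png

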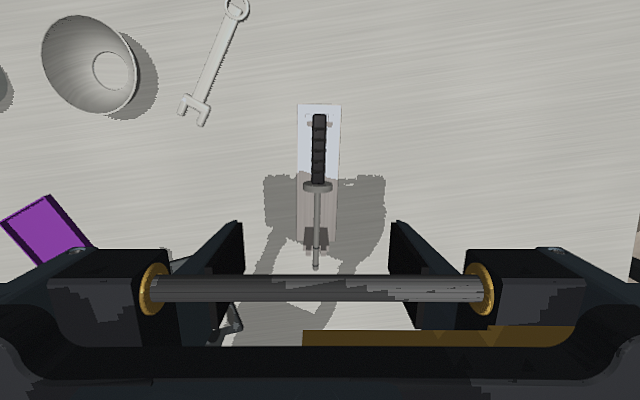

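Wrist view: the handle runs from about (319,114) to (318,183), the collar is at (317,187), and the tip is at (316,267). I'll measure these and check IK for a leaned grasp, which stays away from the wrist singularity.

```bash
cat >> h.py <<'E'
def Rt(y,t):  # tool x along heading y raised by t; tool z down
    x=np.array([np.cos(y)*np.cos(t),np.sin(y)*np.cos(t),np.sin(t)]);yy=np.array([np.sin(y),-np.cos(y),0]);return np.stack([x,yy,np.cross(x,yy)],1)
E
python3 - <<'E'
from h import *
cp=(ctrl.camera_params("wrist"),np.load("w1.npy"));im=cv2.imread("pics/w1.png")
k=np.zeros(im.shape[:2],np.uint8);k[100:190,300:340]=(im.max(2)<75)[100:190,300:340]
c=max(cv2.findContours(k,0,1)[0],key=cv2.contourArea);r=cv2.minAreaRect(c);print(r,cv2.boundingRect(c))
W=lambda uv,z:onz("wrist",uv,z,cp)
x,y,w,hh=cv2.boundingRect(c)
rows=[(v,np.nonzero(k[v])[0].mean()+.0) for v in range(y+3,y+hh-3)]
P=np.array([W((u,v),.085) for v,u in rows]);f=np.polyfit(P[:,0],P[:,1],1);print("yaw",np.degrees(np.arctan(f[0])),"y at .585",np.polyval(f,.585))
print("far",W((319,y),.085),"near",W((318,y+hh),.085),"tip",W((316,267),.075),"collar top",W((317,181),.093),W((317,191),.075))
m=np.array([.468,-.0245,.15]);yu=np.radians(8.77)
yd=np.arctan(f[0])
for a in(0,20,35):
    for flip in (0,1):
        for k in(.043,.2):
            q=m+Rt(yu,np.radians(40))[:,0]*k; R=Rt(yu,np.radians(40-a))
            if flip:R=R*[-1,-1,1]
            print(a,flip,k,ctrl.ik(q+R[:,2]*.019,R))
        R=Rt(yd,np.radians(-a)); 
        if flip:R=R*[-1,-1,1]
        print("pick",ctrl.ik(np.array([.583,-.286,.075])+R[:,2]*.019,R))
        R=Rt(0,np.radians(-a)); 
        if flip:R=R*[-1,-1,1]
        print("tray",ctrl.ik(np.array([.52+.155,.31,.15])+R[:,2]*.019,R))
E
```

```text
((314.5235900878906, 151.0162353515625), (22.02897071838379, 74.32396697998047), 0.9093804955482483) (303, 114, 24, 75)
yaw -9.578518851408493 y at .585 -0.28837308279243967
far [ 0.6221 -0.2944  0.085 ] near [ 0.5386 -0.2821  0.085 ] tip [ 0.4321 -0.2652  0.075 ] collar top [ 0.5501 -0.2824  0.093 ] [ 0.5338 -0.2803  0.075 ]
0 0 0.043 [-21.9744  18.3819 130.3203 102.7087  19.6851 -37.9658]
0 0 0.2 [-13.1299  13.5452 108.2286  35.4134  24.44    39.9689]
pick [-31.3971  40.0735  82.1303  -0.      57.7962  68.1815]
tray [ 20.0651  42.1813  63.1232  -0.      74.6955 110.0651]
0 1 0.043 [-21.9744  18.3819 130.3203 102.7087  19.6851 142.0342]
0 1 0.2 [ -13.1299   13.5452  108.2286   35.4134   24.44   -140.0311]
pick [ -31.3971   40.0735   82.1303   -0.       57.7962 -111.8185]
tray [ 20.0651  42.1813  63.1232  -0.      74.6955 -69.9349]
20 0 0.043 [-14.2339  16.3021 113.9138  14.5683  32.0986  55.8342]
20 0 0.2 [-8.8471 17.237  91.3892  7.4991 52.4802 68.8013]
pick [-28.1785  48.9752  64.2236  -6.2793  85.8585  72.9062]
tray [ 17.416   52.6871  42.9088   6.0427 103.4829 107.8378]
20 1 0.043 [ -14.2339   16.3021  113.9138   14.5683   32.0986 -124.1658]
20 1 0.2 [  -8.8471   17.237    91.3892    7.4991   52.4802 -111.1987]
pick [ -28.1785   48.9752   64.2236   -6.2793   85.8585 -107.0938]
tray [ 17.416   52.6871  42.9088   6.0427 103.4829 -72.1622]
35 0 0.043 [-10.149   20.3802 102.1276   2.0337  52.7784  69.9174]
35 0 0.2 [-6.3315 23.2434 78.5558  1.3579 73.377  74.5648]
pick [-26.4803  57.3812  50.4568  -9.9777 105.753   73.2883]
tray [ 15.9741  62.7461  25.5733  11.1261 125.1147 109.6508]
35 1 0.043 [ -10.149    20.3802  102.1276    2.0337   52.7784 -110.0826]
35 1 0.2 [  -6.3315   23.2434   78.5558    1.3579   73.377  -105.4352]
pick [ -26.4803   57.3812   50.4568   -9.9777  105.753  -106.7117]
tray [ 15.9741  62.7461  25.5733  11.1261 125.1147 -70.3492]
```

Run:
```python
from h import *
h=np.array([.582,-.2870,.075]);y=np.radians(-8.3);R=Rt(y,np.radians(-20))
g=h+R[:,2]*.019
ctrl.goto(g-R[:,2]*.10,R); ctrl.move_l(g,vel=.1)
print(ctrl.current_contact_force())
ctrl.command_gripper(0.)
print("w",ctrl.current_grip_width()*91,ctrl.current_grasp_force(),ctrl.current_contact_force())
p=g.copy();p[2]+=.14;print(ctrl.move_l(p,vel=.1))
print("w",ctrl.current_grip_width()*91,ctrl.current_grasp_force(),ctrl.current_contact_force(),ctrl.current_wrist_torque(),ctrl.current_t())
# pre-insert: tip 40mm off the mouth
m=np.array([.468,-.0245,.15]);yu=np.radians(8.77);R=Rt(yu,np.radians(20));ax=Rt(yu,np.radians(40))[:,0]
q=m+ax*(.158+.05)+R[:,2]*.019
ctrl.goto(q+[0,0,.03],R)
cp=campose("wrist");im=ctrl.read_camera("wrist");cv2.imwrite("pics/w2.png",im);np.save("w2.npy",cp[1])
im=ctrl.read_camera("scene");cv2.imwrite("pics/s2.png",cv2.resize(im[120:320,160:427],None,fx=3,fy=3,interpolation=2))
cv2.imwrite("pics/s2f.png",im);cv2.imwrite("pics/t2f.png",ctrl.read_camera("top"))
print(ctrl.current_t(),ctrl.current_tool_pos(),q+[0,0,.03])
mp=m+ax*0
print(proj("wrist",[m,m+ax*.258-[0,0,-.03],m+ax*.05+[0,0,.03]],cp),proj("scene",[m,m+ax*.05+[0,0,.03]]))
```

```text
[ 0.7613 -0.2307  0.568 ]
w 15.649359887465266 29.995881021022797 [ 0.064  -3.2109 -0.0735]
False
w 15.87548619721678 29.997501969337463 [-0.3346  0.2201 -2.3367] [-0.0043 -0.3823 -0.0152] 6.35
7.675 [ 0.6323 -0.0002  0.2951] [0.6319 0.0008 0.2958]
[[316.3989 387.028 ]
 [316.1427 186.2424]
 [316.3893 381.9911]] [[272.5825 194.6726]
 [281.1077 179.8824]]
```

View pics/w2.png

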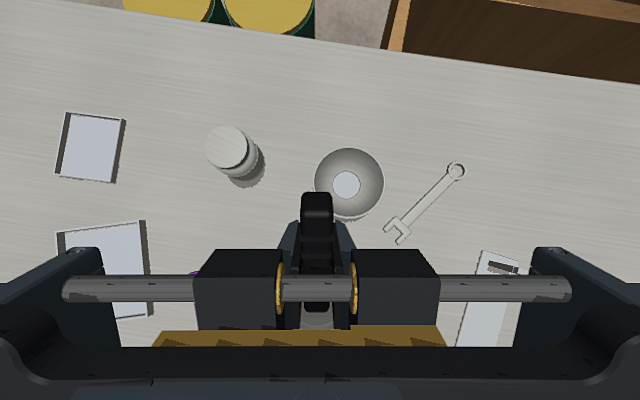

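View pics/s2.png

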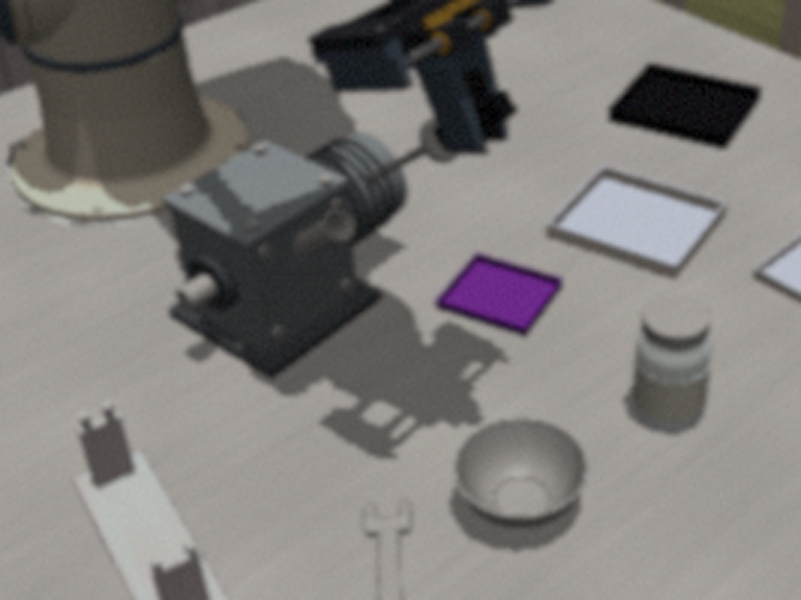

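The wrist view is blocked by the gripper but confirms the handle is held, with the handle top near (317,205). In the scene crop the mouth is at full-frame (274.3,194), against a predicted (272.6,194.7), and the rod runs towards it. I'll compare stick and mouth enlarged, with the predictions marked.

Run:
```python
from h import *
m=np.array([.468,-.0245,.15]);yu=np.radians(8.77);ax=Rt(yu,np.radians(40))[:,0]
o=m+np.array([0,0,.03])
R=ctrl.current_eef_rot();g=np.array(ctrl.current_tool_pos())-R[:,2]*.019
print(np.array(ctrl.current_tool_pos())); axx=R@np.array([np.cos(np.radians(20)),0,-np.sin(np.radians(20))]);print(axx,ax)
P=[m]+[g-axx*d for d in(.158,.103,.048)]
out=[]
for n,f,(x0,y0,x1,y1) in(("scene","s2f",(250,150,320,225)),("top","t2f",(330,180,400,255))):
    im=cv2.imread(f"pics/{f}.png")
    c=cv2.resize(im[y0:y1,x0:x1],None,fx=5.6,fy=8 if 0 else 5.6,interpolation=cv2.INTER_CUBIC)
    c=cv2.convertScaleAbs(c,alpha=1.7)
    for uv in proj(n,P): 
        print(n,uv); cv2.circle(c,tuple(int(v) for v in (uv-[x0,y0]+.5)*5.6),2,(0,0,255),-1)
    out.append(c)
cv2.imwrite("pics/c2.png",np.hstack(out))
```

```text
[ 0.6323 -0.0002  0.2951]
[0.7581 0.116  0.6417] [0.7571 0.1168 0.6428]
scene [272.5825 194.6726]
scene [280.9147 180.244 ]
scene [292.4222 173.8675]
scene [304.9723 166.9105]
top [361.6389 232.5944]
top [363.0009 214.631 ]
top [362.4542 195.145 ]
top [361.8636 174.6088]
```

View pics/c2.png

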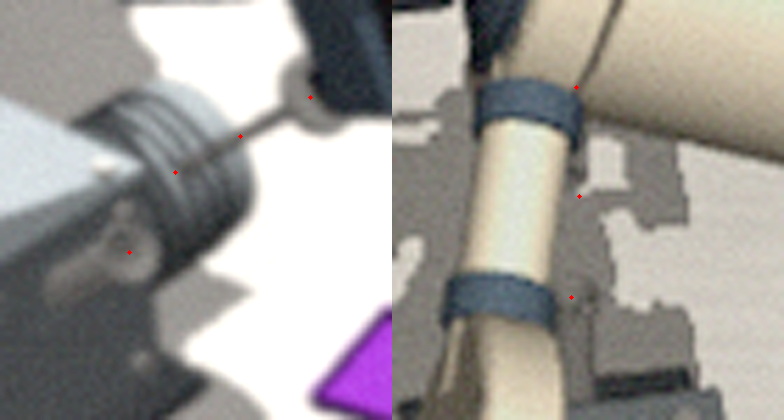

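In the scene view the rod passes through its predicted points to within 0.5 px, and the mouth ring centre at crop (130,250) matches the predicted (129,252). I'll insert now with contact sensing.

Run:
```python
from h import *
m=np.array([.468,-.0245,.15]);yu=np.radians(8.77);R=Rt(yu,np.radians(20));ax=Rt(yu,np.radians(40))[:,0]
off=R[:,2]*.019; q=lambda k,l=0:m+ax*(.158+k)+off
ctrl.move_l(q(.03),vel=.08,ori=R)
for k in(-.012,-.04,-.075,-.10):
    hit=ctrl.move_l(q(k),vel=.05,contact_N=8)
    f=np.array(ctrl.current_contact_force());print(k,hit,"depth",(np.array(ctrl.current_tool_pos())-off-m)@ax-.158,R.T@f,ctrl.current_wrist_torque(),ctrl.current_t())
    if hit:break
cv2.imwrite("pics/s3f.png",ctrl.read_camera("scene"))
```

```text
-0.012 False depth -0.011544434674714249 [-0.2917 -0.0334  2.2313] [-0.0395  0.245   0.0005] 9.3833
-0.04 False depth -0.039762525985807096 [-0.0419 -0.7172  1.9429] [-0.0424  0.2693 -0.0183] 10.0917
-0.075 False depth -0.07461129647943752 [ 0.1731 -0.2693  1.6987] [0.019  0.2548 0.0463] 10.9417
-0.1 False depth -0.09990977084783655 [-0.1259 -0.5259  0.5035] [0.0031 0.2403 0.0057] 11.5917
```

Entered cleanly. I'll continue until the collar contacts, then press lightly.

Run:
```python
from h import *
m=np.array([.468,-.0245,.15]);yu=np.radians(8.77);R=Rt(yu,np.radians(20));ax=Rt(yu,np.radians(40))[:,0]
off=R[:,2]*.019; q=lambda k:m+ax*(.158+k)+off
hit=ctrl.move_l(q(-.125),vel=.02,contact_N=8)
dep=lambda:(np.array(ctrl.current_tool_pos())-off-m)@ax-.158
f=np.array(ctrl.current_contact_force());print(hit,dep(),f@ax,R.T@f,ctrl.current_wrist_torque())
ctrl.sleep(1.0)
f=np.array(ctrl.current_contact_force());print(dep(),f@ax,ctrl.current_grasp_force(),ctrl.current_t())
im=ctrl.read_camera("scene")
cv2.imwrite("pics/s4.png",cv2.resize(im[150:225,235:335],None,fx=7,fy=7,interpolation=cv2.INTER_CUBIC))
```

```text
True -0.11256034952519892 2.3465836200697225 [2.7174 0.4132 0.6051] [-0.0089 -0.3428 -0.0057]
-0.11261905947575915 4.175989587323115 29.998846650123596 13.375
```

View pics/s4.png

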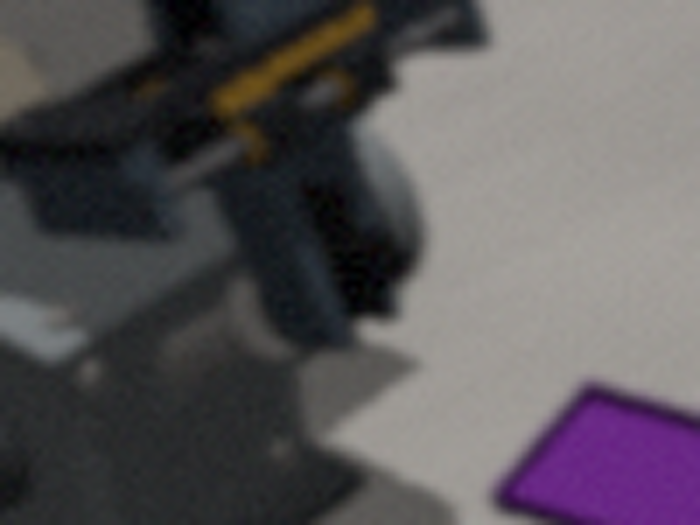

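Contact came at a depth of 112.6 mm, against 110 expected, and it is holding a push. I'll press slightly more, dwell, withdraw along the axis and go over the tray.

Run:
```python
from h import *
m=np.array([.468,-.0245,.15]);yu=np.radians(8.77);R=Rt(yu,np.radians(20));ax=Rt(yu,np.radians(40))[:,0]
off=R[:,2]*.019; q=lambda k:m+ax*(.158+k)+off
hit=ctrl.move_l(q(-.117),vel=.02,contact_N=8); ctrl.sleep(.8)
print(hit,(np.array(ctrl.current_tool_pos())-off-m)@ax-.158,np.array(ctrl.current_contact_force())@ax,ctrl.current_t())
for k in(-.06,.035):
    ctrl.move_l(q(k),vel=.08); print(R.T@np.array(ctrl.current_contact_force()),ctrl.current_wrist_torque())
ctrl.move_l(q(.035)+[0,0,.09],vel=.12)
C=np.array([onz("top",u,.018) for u in[(209,192),(252,187),(264,236),(219,247)]]);print(C,[np.linalg.norm(C[i]-C[i-1]) for i in range(4)])
t=C.mean(0);Rf=Rt(0,np.radians(-20));f=np.array([t[0]+.158,t[1],.15])+Rf[:,2]*.019
ctrl.goto(f+[0,0,.13],Rf);ctrl.move_l(f,vel=.12);ctrl.sleep(.3)
print(t,ctrl.current_tool_pos(),f,ctrl.current_grip_width()*91,ctrl.current_t())
ii=[]
tip=np.array([t[0],t[1],.15]);P=[tip,tip+[.055,0,0],tip+[.11,0,0],[t[0],t[1],.018]]
for n in("top","scene"):
    im=ctrl.read_camera(n);cv2.imwrite(f"pics/{n}5.png",im);u=proj(n,P);print(n,u)
    x0,y0=(int(v) for v in u[0]-[50,50])
    c=cv2.resize(im[y0:y0+100,x0:x0+100],None,fx=4,fy=4,interpolation=cv2.INTER_CUBIC)
    for v in u: cv2.circle(c,tuple(int(w) for w in (v-[x0,y0]+.5)*4),1,(0,0,255),-1)
    ii.append(c)
cv2.imwrite("pics/c5.png",np.hstack(ii))
```

```text
True -0.11243347727386138 -1.0834711550883953 14.4333
[-1.4502  0.1032  0.7982] [0.0079 0.2311 0.0178]
[-0.7838  0.583   1.3923] [-0.0654  0.2497  0.0526]
[[0.5825 0.3968 0.018 ]
 [0.601  0.2749 0.018 ]
 [0.4621 0.2343 0.018 ]
 [0.4272 0.3589 0.018 ]] [np.float64(0.15985421961818397), np.float64(0.12330314797794814), np.float64(0.14472404112382026), np.float64(0.12942903248981247)]
[0.5182 0.3162 0.018 ] [0.6698 0.3163 0.1324] [0.6697 0.3162 0.1321] 15.562694077890907 20.2667
top [[228.4423 208.8019]
 [229.6858 187.5702]
 [230.9427 166.6589]
 [235.9443 215.2792]]
scene [[373.9619 155.2393]
 [388.0508 162.0282]
 [402.9549 169.204 ]
 [371.9674 191.0997]]
```

View pics/c5.png

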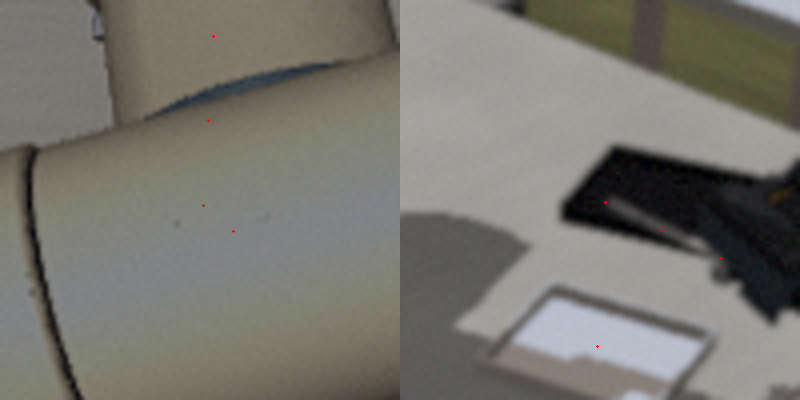

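Scene crop: the rod runs from (607,200) to about (715,254), right on the predicted points (605,202) and (662,230), with the tip above the white tray. Its slope looks slightly off level, so I'll measure that before signing off.

Run:
```python
from h import *
im=cv2.imread("pics/scene5.png").max(2).astype(float)
u=proj("scene",[[.5182,.3162,.15],[.6282,.3162,.15]]);s=(u[1]-u[0])[1]/(u[1]-u[0])[0]
pts=[]
for x in range(376,397):
    yc=int(round(u[0][1]+s*(x-u[0][0])));r=np.arange(yc-4,yc+4);w=im[r,x]-im[r,x].min();w=np.where(w>.5*w.max(),w,0);pts.append((x,(w*r).sum()/w.sum()))
pts=np.array(pts);print(pts.T)
f=np.polyfit(*pts[:16].T,1);print(f,s)
# intersect rays with vertical plane y=.3162
L=[]
for x in(376,391):
    o,d=ray("scene",(x,np.polyval(f,x)));L.append(o+d*(.3162-o[1])/d[1])
print(L,np.degrees(np.arctan2(L[1][2]-L[0][2],L[1][0]-L[0][0])),ctrl.current_dq())
```

```text
[[376.     377.     378.     379.     380.     381.     382.     383.
  384.     385.     386.     387.     388.     389.     390.     391.
  392.     393.     394.     395.     396.    ]
 [155.5417 156.0184 156.5238 157.0401 157.4922 158.2941 158.4545 158.6349
  159.5306 160.0253 160.5375 161.0137 161.4641 162.0065 163.194  162.9846
  164.9176 165.0467 166.0074 165.9885 166.6357]]
[  0.5096 -36.1344] 0.4816665304629717
[array([0.5262, 0.3162, 0.1525]), array([0.5843, 0.3162, 0.1511])] -1.409857105663889 [-0.0219  0.0705  0.0823  0.0587 -0.0119  0.0112]
```

Run:
```python
from h import *
ctrl.sleep(.5);print(ctrl.current_dq(),ctrl.current_grasp_force(),ctrl.current_t());print(ctrl.sign_off())
```

```text
[-0.0104  0.0559 -0.0429  0.0189  0.0764 -0.0541] 29.995989203453064 20.8667
the job is handed in; nothing more can be done
None
```

The job is handed in at about 21 s: the dipstick went in until its collar met the tube's mouth, was held there about 1 s, was drawn fully out, and is now held still over the white tray at about 15 cm, level to within about 1.5°.

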